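# Stack the empty tote over the loaded kit tote on the bench turntable

### The arm

A 7-joint arm with a two-finger parallel gripper is mounted at the origin on the work surface. World frame = base frame: x ahead of the robot, y to its left, z up, the work surface at z = 0. Lengths are in m, angles in rad, forces in N, time in s.
With the tool pointing down it reaches from about 0.4 to 0.85 m from the base axis. Payload 4.5 kg.
Tool frame: the origin (TCP) lies at the very end of the fingers, on their centre line; the grasp point (between the pads) lies 19 mm behind it; z points along the fingers, y is the line along which they close (so a half turn about z gives the same grasp; the last joint's range is limited). The gripper opens to 85 mm and grips with 20 to 120 N. Pads are 22 mm wide; open, the fingers measure 114 mm over their backs; the gripper's body (76 mm by 85 mm) begins 54 mm behind the grasp point. The pads swing forward as they close: fully open they stand 13 mm farther back than shut.
Start: joints at [1.186, 0.689, -0.195, 1.565, 0.157, 0.902, -0.215], TCP at [0.254, -0.571, 0.231] pointing down, gripper open.
Joint ranges: [-3.01, 3.01], [-0.46, 2.08], [-1.47, 1.51], [0.13, 2.56], [-1, 4.14], [0.04, 2.09], [-2.66, 2.66]. Speed limits (rad/s): [2.57, 2.57, 3.14, 3.14, 3.14, 3.14, 3.14].

### API

Orientations are given as a 3x3 rotation matrix whose columns are the frame's x, y, z axes.
In Python, from bench import robot gives the robot as it stands.
- The arm moves only by the tool send_rows, never from a script. Its argument "commands" is a list of rows, each an object with "grip": the finger opening in mm, from 0 to 85.4; "xyz": the shift along the tool's x, y, z in mm, a list of three; "delta_rot": the turn, a rotation vector about the tool's x, y, z in degrees, a list of three. In form: [{"grip": grip, "xyz": [x, y, z], "delta_rot": [rx, ry, rz]}, ...]. A call has 1 to 8 rows; each row shifts and turns the commanded pose from where the row before left it, along the tool's axes as they then stand; what a row does not reach is not made up. A row lasts 1/8 s, in which the tool goes at most 62.5 mm and 10.7 degrees, less where a joint would pass 70% of its speed; a pose out of reach is approached as far as the arm can. A call is refused whole if a number of a shift passes 62.5 or a number of a turn 10.7, either way. A call with a gripper value outside its range is refused whole. The fingers move at their own pace and stop on an object; "squeeze" is the grip in N (left out, the last holds). Time passes only in rows, so rows that do not move let the fingers close. It gives the time, the measured TCP pose, the force, the opening and the grip force at its end, in the units of the state.
- robot.state(): the state, without advancing time (a new reading comes with each control period).
- robot.read_camera(name): name is "scene" or "top" or "wrist"; returns (picture, depth): 384x512x3 uint8, blue, green, red; 384x512 float32, m along the optical axis (not along the pixel's ray), 0 where there is no reading.
- robot.camera_params(name): a dict with "vfov" (degrees; the focal length in pixels is half the picture's height over the tangent of half this angle, whatever the lens; pixels are square), "cx", "cy" (the principal point, pixels), "eye" and "rotation" of the camera in the world. Camera axes: x right, y down, z forward; pixel columns grow to the right and rows downward; lengths in m; the calibration is good to about 2 mm. A picture is of the moment at which its call begins: read the wrist's pose just before it. camera_params takes no time and is no camera call; for the wrist camera it gives the pose at the moment of the call.
- robot.sign_off(): hands the job in; it is judged then, once.
Trained networks look in the newest picture that a camera, given by its name, has taken for a name from the list of things; names that differ only in an ending like _2 or _b are one class to them, and where a whole thing is asked for, a point or a joint stands for the part that bears it (a point fixed in the world has none). Each returns a list of dicts, best first, with "p" (0 to 1); they miss things now and then, are a little off and sometimes report something else, mostly with a low value. They report only what shows in the picture. A call takes as long as a camera call. They do not tell look-alikes from the thing itself.
- robot.spot_in(label, camera): "position" ([row, column] in pixels, amid what is visible of it).
- robot.cut_out(label, camera): "pixels" (384x512 bool, what is visible of it) and "position" ([row, column] in pixels, amid what is visible of it).
- robot.spot_point(label, camera): "position" ([row, column] in pixels: a listed point, or the origin of a listed thing).
The state is a dict: "time": time; "joints": joint angles; "qd": joint speeds; "tau": joint torques, N m; "tool_pos": TCP position; "ee_rot": TCP orientation; "force": force on the tool from outside, world axes, zero at the start; "wrist_torque": the same for the moment, N m; "opening": finger opening in m; "finger_force": force on a finger pad.
Only numpy, scipy, OpenCV 4.12 (cv2) and the standard library are available. Lean on these libraries where they do the work, as an engineer would, in place of code of your own. Each camera call takes 0.05 s, during which the arm holds its last target. There are 200 camera calls.

### The job

First use the red-capped post to swing the turntable counter-clockwise (seen from above) fully against its far stop, about half a turn, so that the loaded tote's yellow end comes to face away from the robot. Then carry the empty tote by its black grip, keeping its yellow end towards the robot, and set it gently (not dropped) on the loaded tote, so that its feet rest on the white lugs, stacked square and level instead of nested, and let go. Leave the kit in the loaded tote unpressed and do not disturb the solder spool and the flux jar.

Things in the scene. Friction and masses are not known exactly. Their poses are not given: they have to be found in the camera images.
- turntable (a joint): angle (rad) of the aluminium turntable about its vertical axis: 0 at the near stop, grows counter-clockwise seen from above, hard stop at 3.14. It stays where it is left; about 2 to 3 N at the post turns it. Starts at 0.
- turntable_axis (a point): point on the turntable's axis at the top of its disc (radius 115 mm, top 35 mm above the bench); axes turn with the disc, the post lies along +y. At joint 0 +y points roughly to the robot's left, at 3.14 to its right, passing on the robot's side. The turntable stands left or right on the bench, yawed up to 0.4 rad. Black cleats 12 mm high hold the tote on the disc.
- post (a point): top of the upright post for turning the disc: steel, diameter 16 mm, with a red cap of diameter 22 mm and 16 mm high, on an ear of the disc 36 mm wide. Post axis 143 mm from the turntable axis; this point is 113 mm above the bench, 78 mm above the disc. The tote's side wall is 79 mm nearer the axis.
- loaded_tote: blue tote with kit inside, loose between cleats on the disc, 0.45 kg without kit. Origin: centre of underside; x to its yellow end, z up. Its x is the disc's -x: yellow end roughly to the robot at joint 0, away at 3.14. Outside 192 (x) by 128 (y) by 90 mm high, walls 4 mm; narrow lower part 168 by 88 mm up to 40 mm height, then a shoulder and a wide upper part, inside 184 by 120 mm.
- loaded_yellow_end (a point): middle of the outer face of the loaded tote's yellow end, x = +96 mm, 65 mm above its underside. Both totes have white lugs, 30 mm long, sticking 12 mm in from both long sides at x = -64 and +34 mm, tops 78 mm above the underside
- empty_tote: second tote of the same shape, empty, loose on the bench on the other side from the turntable, yellow end roughly to the robot, 0.25 to 0.5 kg. Origin: centre of underside, x to its yellow end, z up. Stacked (yellow ends opposite) its origin is straight above the other's, 78 mm higher, sideways play +-5 mm. Nested (ends the same way) it sinks 34 mm deeper, onto the kit.
- empty_yellow_end (a point): middle of the outer face of the empty tote's yellow end, x = +96 mm, 65 mm above its underside. Both totes have foot ribs, 18 mm long, on the outer long sides at x = +64 and -34 mm, reaching to y = +-55 mm, level with the underside
- empty_grip (a point): top middle of the empty tote's black upright grip, 114 mm above its underside, over the tote's middle: a flat plate 12 mm thick (along the tote's x) and 64 mm wide (along y), standing 24 mm above the rim; free on both faces down to 64 mm height, where it goes on as a grey partition. Axes as the tote's.
- transformer: small transformer, 62 by 56 by 45 mm, kit in the loaded tote; origin centre of underside
- heatsink: black finned heatsink, 60 by 56 by 58 mm high, kit in the loaded tote; origin centre of underside
- solder_spool: metal solder spool, diameter 48, 40 mm high; leave alone
- flux_jar: amber jar, diameter 44, 50 mm high; leave alone
There are look-alikes about, which are no part of the job. What is shaped like the transformer but blue is not meant.

How it is judged:
On the way:
1. the turntable is at its far stop, with the loaded tote seated on it and the empty tote still off it (value of joint turntable above 3.05 rad and z of loaded_tote in the frame of turntable_axis between -0.004 and 0.006 m and horizontal distance between loaded_tote and turntable_axis below 0.012 m and x of loaded_yellow_end in the frame of turntable_axis below -0.08 m and horizontal distance between empty_tote and loaded_tote above 0.1 m), for 0.2 s.
At the end, for the whole second after the job is handed in: Turntable above 3.05 rad; loaded tote flat on the disc within 12 mm of its axis, kit on its floor; empty tote on its lugs 73 to 83 mm higher, within 10 mm lengthwise, 8 mm sideways, 0.1 rad square, 0.05 rad level, yellow ends opposite, released, at rest (value of joint turntable above 3.05 rad and z of loaded_tote in the frame of turntable_axis between -0.004 and 0.006 m and horizontal distance between loaded_tote and turntable_axis below 0.012 m and x of loaded_yellow_end in the frame of turntable_axis below -0.08 m and z of transformer in the frame of loaded_tote between -0.002 and 0.02 m and z of heatsink in the frame of loaded_tote between -0.002 and 0.02 m and z of empty_tote in the frame of loaded_tote between 0.073 and 0.083 m and x of empty_tote in the frame of loaded_tote between -0.01 and 0.01 m and y of empty_tote in the frame of loaded_tote between -0.008 and 0.008 m and x of empty_yellow_end in the frame of loaded_tote below -0.08 m and angle between the x axis of empty_tote and the x axis of loaded_tote, either way round below 0.1 rad and angle between empty_tote's own z axis and vertical below 0.05 rad and contact force between empty_tote and loaded_tote above 0.5 N and linear speed of empty_tote below 0.02 m/s and angular speed of empty_tote below 0.1 rad/s and contact force between the fingers and empty_tote below 0.05 N); the robot touches nothing.
It fails at once if the empty tote is dropped (falls faster than 0.4 m/s while not held) (linear speed of empty_tote above 0.4 m/s and contact force between the fingers and empty_tote below 0.05 N).
It fails at once if the empty tote presses on the kit with more than 3 N (contact force between empty_tote and transformer above 3 N or contact force between empty_tote and heatsink above 3 N).
It fails at once if the solder spool or the flux jar is moved more than 30 mm (distance of any of solder_spool, flux_jar from where it was at the start of the episode above 0.03 m).
It also fails if it takes over 72 s, if anything falls off the work surface, if the arm or the gripper's body presses on something with over 40 N, if the wrist force passes 120 N, or if a joint passes its speed limit or range.

## Working session

There is one attempt and no reset: what is moved stays moved. The work goes in short steps, Python scripts to look and compute and a tool call to move; the robot and the scene stay as the last step left them, time stands still between calls to the robot, and variables do not carry over. Pictures are saved under pics/ and viewed, at most 10 in all, crops included, and the job is handed in when it is done.

Besides the shell and the picture viewer there is one more tool, called after "Emit:" by a JSON object that holds its "fn" and its "kwargs". send_rows: Moves the arm, as the interface text tells. Its arguments: {"type":"object","properties":{"commands":{"type":"array","items":{"type":"object","properties":{"grip":{"type":"number"},"xyz":{"type":"array","items":{"type":"number"}},"delta_rot":{"type":"array","items":{"type":"number"}}}}},"squeeze":{"type":"number"}},"required":["commands"]}

```bash
mkdir -p pics; cat > h.py <<'E'
import numpy as np,cv2
from bench import robot
def world(cam,px,d,P=None):
    P=P or robot.camera_params(cam); f=192/np.tan(np.radians(P["vfov"])/2)
    r,c=px; return np.array(P["eye"])+np.array(P["rotation"])@np.array([(c-P["cx"])/f*d,(r-P["cy"])/f*d,d])
def onz(cam,px,z,P=None):
    P=P or robot.camera_params(cam); e=np.array(P["eye"]); v=world(cam,px,1.0,P)-e
    return e+v*(z-e[2])/v[2]
def cloud(cam,D,P=None):
    P=P or robot.camera_params(cam); f=192/np.tan(np.radians(P["vfov"])/2)
    r,c=np.mgrid[0:384,0:512]; p=np.stack([(c-P["cx"])/f*D,(r-P["cy"])/f*D,D],-1)
    return p@np.array(P["rotation"]).T+np.array(P["eye"])
E
python3 - <<'E'
from h import *
np.set_printoptions(precision=3,suppress=True)
I,D=robot.read_camera("top"); S,_=robot.read_camera("scene")
cv2.imwrite("pics/a.png",np.vstack([I,S])[:,:]) 
np.savez("top.npz",I=I,D=D)
Z={"post":.113,"turntable_axis":.035,"empty_grip":.114,"loaded_yellow_end":.1,"empty_yellow_end":.065,"transformer":.04,"heatsink":.04,"solder_spool":0,"flux_jar":0,"empty_tote":0,"loaded_tote":.035}
for n,z in Z.items():
    for q in robot.spot_point(n,"top")[:3]: print(n,round(q["p"],2),np.round(q["position"]),onz("top",q["position"],z))
print(robot.camera_params("top")); s=robot.state(); print(s["tool_pos"],s["ee_rot"],s["opening"],s["time"])
E
```

```text
post 0.65 [170. 288.] [ 0.651 -0.066  0.113]
turntable_axis 0.69 [208. 332.] [ 0.562 -0.189  0.035]
empty_grip 0.78 [207. 184.] [0.565 0.19  0.114]
loaded_yellow_end 0.94 [225. 329.] [ 0.515 -0.165  0.1  ]
empty_yellow_end 0.75 [246. 192.] [0.47  0.177 0.065]
transformer 0.81 [206. 330.] [ 0.567 -0.182  0.04 ]
transformer 0.74 [288. 340.] [ 0.354 -0.197  0.04 ]
transformer 0.63 [167. 286.] [ 0.672 -0.07   0.04 ]
heatsink 0.6 [180. 338.] [ 0.636 -0.207  0.04 ]
solder_spool 0.67 [277. 264.] [ 0.385 -0.005  0.   ]
flux_jar 0.63 [137. 257.] [0.765 0.004 0.   ]
empty_tote 0.9 [209. 184.] [0.571 0.205 0.   ]
empty_tote 0.35 [224. 330.] [ 0.521 -0.188  0.   ]
loaded_tote 0.93 [192. 334.] [ 0.605 -0.197  0.035]
{'vfov': 48.652109224348834, 'cx': 245.87080159455243, 'cy': 200.7872824389254, 'eye': array([0.464, 0.053, 1.146]), 'rotation': array([[-0.023, -0.994,  0.109],
       [-1.   ,  0.021, -0.013],
       [ 0.011, -0.11 , -0.994]])}
[ 0.254 -0.571  0.231] [[ 0.914  0.407  0.   ]
 [ 0.407 -0.914 -0.   ]
 [ 0.     0.    -1.   ]] 0.08534825177007714 0.65
```

View pics/a.png

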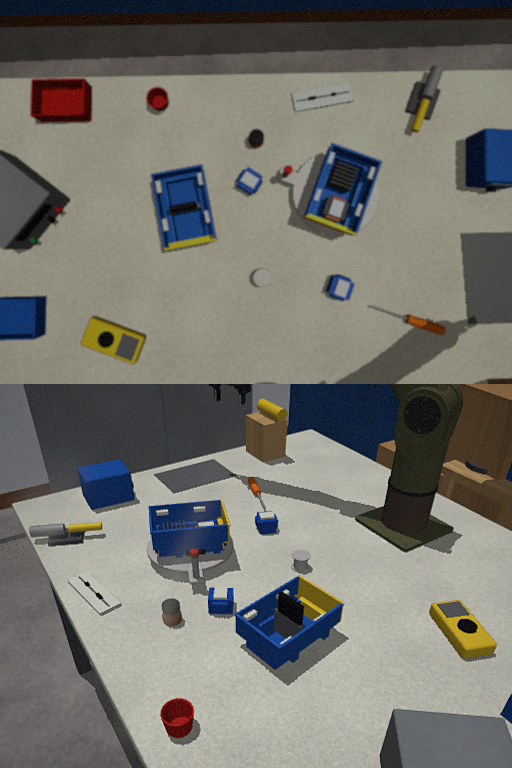

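```bash
cat >> h.py <<'E'
def rim(W,c,z0,z1,R=.14):
    m=(W[...,2]>z0)&(W[...,2]<z1)&(np.hypot(W[...,0]-c[0],W[...,1]-c[1])<R)
    p=W[m]; r=cv2.minAreaRect((p[:,:2]*1000).astype(np.float32)); return r,np.median(p[:,2]),len(p)
E
python3 - <<'E'
from h import *
np.set_printoptions(precision=4,suppress=True)
z=np.load("top.npz");I,D=z["I"],z["D"];W=cloud("top",D)
print(rim(W,(.6,-.197),.117,.135,.118)); print(rim(W,(.565,.19),.08,.1,.12))
m=(W[...,2]>.1)&(np.hypot(W[...,0]-.65,W[...,1]+.066)<.025);print(m.sum(),W[m].mean(0),W[m].max(0))
g=(W[...,2]>.104)&(np.hypot(W[...,0]-.565,W[...,1]-.19)<.05);print(g.sum(),W[g].mean(0),cv2.minAreaRect((W[g][:,:2]*1000).astype(np.float32)))
d=(W[...,2]>.029)&(W[...,2]<.04)&(np.hypot(W[...,0]-.6,W[...,1]+.197)<.125); print(d.sum(),cv2.minEnclosingCircle((W[d][:,:2]*1000).astype(np.float32)))
print(robot.state()["joints"])
cv2.imwrite("pics/b.png",cv2.resize(I[110:260,150:390],None,fx=3,fy=3,interpolation=cv2.INTER_CUBIC))
E
```

```text
(((602.6968383789062, -198.5069580078125), (132.4560089111328, 197.24195861816406), 68.28474426269531), np.float64(0.12486656522054318), 742)
(((570.06591796875, 197.34600830078125), (196.36134338378906, 132.5771026611328), 9.933302879333496), np.float64(0.08964160855169545), 754)
64 [ 0.6542 -0.0649  0.1124] [ 0.6647 -0.0553  0.1168]
137 [0.5694 0.1965 0.1137] ((569.9586791992188, 196.31857299804688), (12.260418891906738, 62.61854553222656), 9.550309181213379)
2054 ((603.9220581054688, -193.32003784179688), 119.99452209472656)
[ 1.1858  0.6891 -0.1946  1.5653  0.1573  0.9025 -0.2151]
```

View pics/b.png

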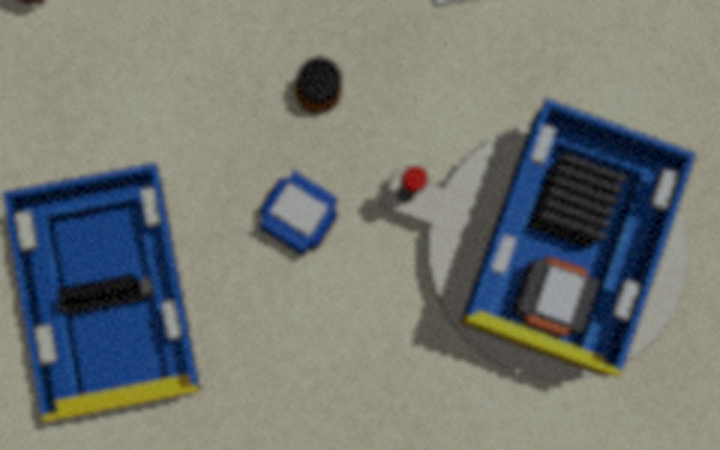

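Emit:
{"fn": "send_rows", "kwargs": {"commands": [{"grip":85,"xyz":[44,-23,0],"delta_rot":[0,0,0]},{"grip":85,"xyz":[44,-23,0],"delta_rot":[0,0,0]},{"grip":85,"xyz":[44,-23,0],"delta_rot":[0,0,0]},{"grip":85,"xyz":[44,-23,0],"delta_rot":[0,0,0]},{"grip":85,"xyz":[44,-23,0],"delta_rot":[0,0,0]},{"grip":85,"xyz":[44,-23,0],"delta_rot":[0,0,0]},{"grip":85,"xyz":[44,-23,0],"delta_rot":[0,0,0]},{"grip":85,"xyz":[44,-23,0],"delta_rot":[0,0,0]}], "squeeze": 40}}

```text
time: 1.65
tool_pos: [0.502, -0.2585, 0.2315]
ee_rot: [[0.914, 0.407, 0.001], [0.407, -0.914, -0.0], [0.0, 0.001, -1.0]]
force: [0.3, -1.2, 0.0]
opening: 0.0853
finger_force: 0.0
```

Emit:
{"fn": "send_rows", "kwargs": {"commands": [{"grip":85,"xyz":[44,-23,0],"delta_rot":[0,0,0]},{"grip":85,"xyz":[44,-23,0],"delta_rot":[0,0,0]},{"grip":85,"xyz":[44,-23,0],"delta_rot":[0,0,0]},{"grip":85,"xyz":[0,0,0],"delta_rot":[0,0,9]},{"grip":85,"xyz":[0,0,0],"delta_rot":[0,0,9]},{"grip":85,"xyz":[0,0,0],"delta_rot":[0,0,9]},{"grip":85,"xyz":[0,0,0],"delta_rot":[0,0,9]},{"grip":85,"xyz":[0,0,0],"delta_rot":[0,0,9]}]}}

```text
time: 2.65
tool_pos: [0.5935, -0.1429, 0.2314]
ee_rot: [[0.932, -0.363, 0.0], [-0.363, -0.932, 0.0], [0.0, -0.0, -1.0]]
force: [-0.0, -0.3, -0.5]
opening: 0.0849
finger_force: 0.0
```

```bash
cat > go.py <<'E'
import sys
from h import *
np.set_printoptions(precision=1,suppress=True)
# usage: go.py x y z heading_of_tool_x ; prints tool-frame shift (mm) and rz
t=np.array([float(a) for a in sys.argv[1:4]]);s=robot.state();R=np.array(s["ee_rot"])
h=np.degrees(np.arctan2(R[1,0],R[0,0]));rz=-((float(sys.argv[4])-h+180)%360-180)
print("shift",R.T@(t-s["tool_pos"])*1000,"rz",round(rz,2),"tilt",np.degrees(np.arccos(-R[2,2])),"t",s["time"],"h",h,"pos",np.array(s["tool_pos"])*1000,"j7",s["joints"][6],"F",np.array(s["force"]),s["opening"],s["finger_force"])
E
python3 go.py .6542 -.0649 .18 -21.2
```

```text
shift [ 28.2 -94.7  51.4] rz -0.09 tilt 0.012580623347462086 t 2.65 h -21.28875712963162 pos [ 593.5 -142.9  231.4] j7 -1.7087062343668016 F [-0.  -0.3 -0.5] 0.08494962373475257 0.0
```

Emit:
{"fn": "send_rows", "kwargs": {"commands": [{"grip":85,"xyz":[14,-47,0],"delta_rot":[0,0,0]},{"grip":85,"xyz":[14,-47,0],"delta_rot":[0,0,0]},{"grip":85,"xyz":[0,0,50],"delta_rot":[0,0,0]},{"grip":85,"xyz":[0,0,0],"delta_rot":[0,0,0]}]}}

```text
time: 3.15
tool_pos: [0.6501, -0.0644, 0.1777]
ee_rot: [[0.934, -0.357, -0.009], [-0.357, -0.934, 0.001], [-0.009, 0.003, -1.0]]
force: [-0.7, -0.3, -0.6]
opening: 0.0849
finger_force: 0.0
```

```bash
python3 - <<'E'
from h import *
P=robot.camera_params("wrist");I,D=robot.read_camera("wrist");W=cloud("wrist",D,P)
m=(W[...,2]>.106)&(W[...,2]<.12)&(D>0)&(np.hypot(W[...,0]-.654,W[...,1]+.065)<.03)&(I[...,2]>1.6*I[...,0].astype(int))
print(m.sum(),W[m].mean(0) if m.any() else 0,W[m].min(0),W[m].max(0))
print(robot.spot_point("post","wrist")[:2],P["eye"])
E
python3 go.py .6542 -.0649 .068 -21.2
```

```text
790 [ 0.65651617 -0.06719701  0.11419002] [ 0.64488215 -0.0773528   0.10614782] [ 0.66603134 -0.05632368  0.11687499]
[{'position': [194.2, 256.1], 'p': 0.58}] [ 0.71820167 -0.09029736  0.32166814]
shift [  0.4  -1.9 113.9] rz 0.12 tilt 0.05689679411040922 t 3.25 h -21.077811801507206 pos [653.2 -66.5 181.9] j7 -1.8269571739902495 F [-0.7 -0.2 -0.6] 0.08487664504284746 0.0
```

Emit:
{"fn": "send_rows", "kwargs": {"commands": [{"grip":85,"xyz":[1,0,57],"delta_rot":[0,0,0]},{"grip":50,"xyz":[0,0,56],"delta_rot":[0,0,0]},{"grip":10,"xyz":[0,0,0],"delta_rot":[0,0,0]},{"grip":10,"xyz":[0,0,0],"delta_rot":[0,0,0]},{"grip":10,"xyz":[0,0,0],"delta_rot":[0,0,0]},{"grip":10,"xyz":[0,0,0],"delta_rot":[0,0,0]},{"grip":10,"xyz":[0,0,0],"delta_rot":[0,0,0]}]}}

```text
time: 4.12
tool_pos: [0.6568, -0.0671, 0.0721]
ee_rot: [[0.933, -0.359, 0.007], [-0.359, -0.933, -0.002], [0.007, -0.001, -1.0]]
force: [-0.4, -1.5, 7.0]
opening: 0.0204
finger_force: 38.9
```

```bash
python3 go.py .6548 -.0659 .068 -21.2
```

```text
shift [-2.3 -0.4  4.1] rz 0.15 tilt 0.3864608318842668 t 4.125 h -21.049810986166506 pos [656.8 -67.1  72.1] j7 -1.8169065356749101 F [-0.4 -1.5  7. ] 0.02042238757730275 38.886798620224
```

Emit:
{"fn": "send_rows", "kwargs": {"commands": [{"grip":10,"xyz":[-12.5,0.5,0],"delta_rot":[0,0,-5]},{"grip":10,"xyz":[-22.4,1.8,0],"delta_rot":[0,0,-9]},{"grip":10,"xyz":[-22.4,1.8,0],"delta_rot":[0,0,-9]},{"grip":10,"xyz":[-22.4,1.8,0],"delta_rot":[0,0,-9]},{"grip":10,"xyz":[-12.5,0.5,0],"delta_rot":[0,0,-5]},{"grip":10,"xyz":[0,0,0],"delta_rot":[0,0,0]}]}}

```text
time: 4.88
tool_pos: [0.5653, -0.0609, 0.072]
ee_rot: [[0.961, 0.277, 0.006], [0.277, -0.961, 0.001], [0.006, 0.001, -1.0]]
force: [-1.7, 1.6, 12.6]
opening: 0.0203
finger_force: 39.7
```

```bash
cat > arc.py <<'E'
from h import *
s=robot.state();p=np.array(s["tool_pos"])-[.6031,-.1985,0]
print("post ang from start",np.degrees(np.arctan2(p[1],p[0]))%360-68.8,"rad",np.hypot(*p[:2]),"z",p[2])
E
python3 arc.py; python3 go.py .6542 -.0649 .068 15.8
```

```text
post ang from start 36.583608534851976 rad 0.14266210200947682 z 0.07201374449022338
shift [84.4 28.4  4.5] rz 0.27 tilt 0.33613183478244907 t 4.875 h 16.06946357779502 pos [565.3 -60.9  72. ] j7 -1.400839656234979 F [-1.7  1.6 12.6] 0.020311547854018782 39.74346220493317
```

Emit:
{"fn": "send_rows", "kwargs": {"commands": [{"grip":10,"xyz":[-12.5,0.5,-1],"delta_rot":[0,0,-5]},{"grip":10,"xyz":[-22.4,1.8,0],"delta_rot":[0,0,-9]},{"grip":10,"xyz":[-22.4,1.8,0],"delta_rot":[0,0,-9]},{"grip":10,"xyz":[-22.4,1.8,0],"delta_rot":[0,0,-9]},{"grip":10,"xyz":[-22.4,1.8,0],"delta_rot":[0,0,-9]},{"grip":10,"xyz":[-22.4,1.8,0],"delta_rot":[0,0,-9]},{"grip":10,"xyz":[-22.4,1.8,0],"delta_rot":[0,0,-9]},{"grip":10,"xyz":[-12.5,0.5,0],"delta_rot":[0,0,-5]}]}}

```text
time: 5.88
tool_pos: [0.4611, -0.1748, 0.0719]
ee_rot: [[0.169, 0.986, 0.001], [0.986, -0.169, -0.002], [-0.001, 0.001, -1.0]]
force: [-6.2, 5.3, 14.9]
opening: 0.0204
finger_force: 40.1
```

```bash
python3 arc.py; python3 go.py .6542 -.0649 .068 79.8
```

```text
post ang from start 101.72058678111257 rad 0.14398783295287315 z 0.07194242759866377
shift [140.9 171.8   3.9] rz 0.48 tilt 0.10076009537958548 t 5.875 h 80.27619585089477 pos [ 461.1 -174.8   71.9] j7 -0.5944972106312015 F [-6.2  5.3 14.9] 0.020401941441845914 40.14320254325867
```

Emit:
{"fn": "send_rows", "kwargs": {"commands": [{"grip":10,"xyz":[-12.5,1.5,-1],"delta_rot":[0,0,-5]},{"grip":10,"xyz":[-22.4,1.8,-1],"delta_rot":[0,0,-9]},{"grip":10,"xyz":[-22.4,1.8,0],"delta_rot":[0,0,-9]},{"grip":10,"xyz":[-22.4,1.8,0],"delta_rot":[0,0,-9]},{"grip":10,"xyz":[-22.4,1.8,0],"delta_rot":[0,0,-9]},{"grip":10,"xyz":[-22.4,1.8,0],"delta_rot":[0,0,-9]},{"grip":10,"xyz":[-22.4,1.8,0],"delta_rot":[0,0,-9]},{"grip":10,"xyz":[-22.4,1.8,0],"delta_rot":[0,0,-9]}]}}

```text
time: 6.88
tool_pos: [0.527, -0.3211, 0.0722]
ee_rot: [[-0.851, 0.525, -0.003], [0.525, 0.851, -0.0], [0.002, -0.002, -1.0]]
force: [-1.5, 6.0, -3.2]
opening: 0.0207
finger_force: 40.2
```

```bash
python3 arc.py; python3 go.py .6542 -.0649 .068 147.8
```

```text
post ang from start 169.37586208151646 rad 0.14433340104910014 z 0.07224681836249866
shift [ 26.2 284.9   3.8] rz 0.54 tilt 0.17119729113187088 t 6.875 h 148.3358182053873 pos [ 527.  -321.1   72.2] j7 0.7256765540995496 F [-1.5  6.  -3.2] 0.020710946336486256 40.16773581504822
```

Emit:
{"fn": "send_rows", "kwargs": {"commands": [{"grip":10,"xyz":[-12.5,1.0,0],"delta_rot":[0,0,-5]},{"grip":10,"xyz":[-7.5,0.2,0],"delta_rot":[0,0,-3]},{"grip":10,"xyz":[-4,0,0],"delta_rot":[0,0,-1.5]},{"grip":10,"xyz":[-2,0,0],"delta_rot":[0,0,-1]},{"grip":10,"xyz":[-2,0,0],"delta_rot":[0,0,0]},{"grip":10,"xyz":[0,0,0],"delta_rot":[0,0,0]}]}}

```text
time: 7.62
tool_pos: [0.547, -0.3315, 0.0721]
ee_rot: [[-0.93, 0.366, -0.014], [0.366, 0.93, 0.001], [0.013, -0.004, -1.0]]
force: [-17.0, 7.0, 11.5]
opening: 0.0206
finger_force: 40.8
```

```bash
python3 arc.py; python3 go.py .6542 -.0649 .068 158.8
```

```text
post ang from start 178.32234310294865 rad 0.1443263355039757 z 0.07213676235556657
shift [ -2.1 287.3   2.9] rz -0.29 tilt 0.783833769643987 t 7.625 h 158.5057931964218 pos [ 547.  -331.5   72.1] j7 0.9297441476064914 F [-17.    7.   11.5] 0.020635222136034467 40.81936955451965
```

Emit:
{"fn": "send_rows", "kwargs": {"commands": [{"grip":10,"xyz":[1.5,0,0],"delta_rot":[0,0,0]},{"grip":60,"xyz":[0,0,0],"delta_rot":[0,0,0]},{"grip":75,"xyz":[0,0,0],"delta_rot":[0,0,0]},{"grip":75,"xyz":[0,0,0],"delta_rot":[0,0,0]},{"grip":75,"xyz":[0,0,-50],"delta_rot":[0,0,0]},{"grip":75,"xyz":[0,0,-60],"delta_rot":[0,0,0]},{"grip":75,"xyz":[0,-40,-40],"delta_rot":[0,0,9]},{"grip":75,"xyz":[0,0,0],"delta_rot":[0,0,9]}]}}

```text
time: 8.62
tool_pos: [0.5381, -0.3748, 0.2252]
ee_rot: [[-0.764, 0.645, 0.006], [0.645, 0.764, -0.006], [-0.008, -0.001, -1.0]]
force: [-0.6, 0.6, -1.6]
opening: 0.0747
finger_force: 0.0
```

```bash
cat > look.py <<'E'
from h import *
import sys
I,D=robot.read_camera("top");W=cloud("top",D);s=robot.state()
cv2.imwrite(sys.argv[1],I)
print(rim(W,(.6027,-.1985),.117,.135,.118))
for c in [(.547,-.331)]:
    m=(W[...,2]>.1)&(W[...,2]<.12)&(np.hypot(W[...,0]-c[0],W[...,1]-c[1])<.03);print("post",m.sum(),W[m].mean(0) if m.any() else 0)
print(rim(W,(.57,.197),.08,.1,.12))
print(s["tool_pos"],s["force"])
E
python3 look.py pics/c.png
```

```text
(((603.1241455078125, -199.339111328125), (132.95193481445312, 196.67919921875), 68.30467987060547), np.float64(0.12502399846995838), 744)
post 72 [ 0.54999178 -0.32972062  0.11200578]
(((569.9777221679688, 197.09585571289062), (196.15696716308594, 132.0929718017578), 9.855140686035156), np.float64(0.0896283820067667), 757)
[ 0.53789444 -0.37233045  0.22358853] [ 0.16935414 -0.12173144  0.1397272 ]
```

View pics/c.png

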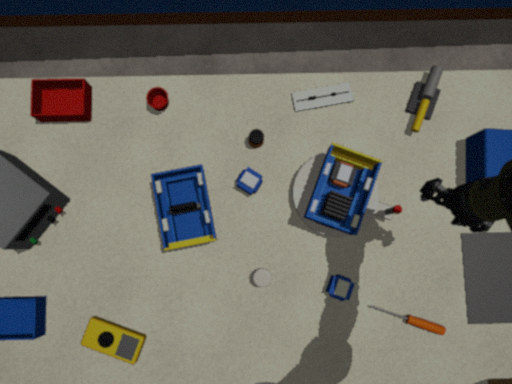

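Emit:
{"fn": "send_rows", "kwargs": {"commands": [{"grip":75,"xyz":[0,0,0],"delta_rot":[0,0,10]},{"grip":75,"xyz":[0,0,0],"delta_rot":[0,0,10]},{"grip":75,"xyz":[0,0,0],"delta_rot":[0,0,10]},{"grip":75,"xyz":[0,0,0],"delta_rot":[0,0,10]},{"grip":75,"xyz":[50,12,0],"delta_rot":[0,0,0]},{"grip":75,"xyz":[50,12,0],"delta_rot":[0,0,0]},{"grip":75,"xyz":[50,12,0],"delta_rot":[0,0,0]},{"grip":75,"xyz":[50,12,0],"delta_rot":[0,0,0]}]}}

```text
time: 9.68
tool_pos: [0.5482, -0.1622, 0.2211]
ee_rot: [[-0.185, 0.983, 0.0], [0.983, 0.185, 0.001], [0.001, 0.0, -1.0]]
force: [0.6, 0.3, 0.8]
opening: 0.075
finger_force: 0.0
```

Emit:
{"fn": "send_rows", "kwargs": {"commands": [{"grip":75,"xyz":[50,12,0],"delta_rot":[0,0,0]},{"grip":75,"xyz":[50,12,0],"delta_rot":[0,0,0]},{"grip":75,"xyz":[50,12,0],"delta_rot":[0,0,0]},{"grip":75,"xyz":[50,12,0],"delta_rot":[0,0,0]},{"grip":75,"xyz":[50,12,0],"delta_rot":[0,0,0]},{"grip":75,"xyz":[50,12,0],"delta_rot":[0,0,0]},{"grip":75,"xyz":[20,3,0],"delta_rot":[0,0,0]},{"grip":75,"xyz":[0,0,0],"delta_rot":[0,0,0]}]}}

```text
time: 10.68
tool_pos: [0.563, 0.1656, 0.2211]
ee_rot: [[-0.187, 0.982, -0.001], [0.982, 0.187, 0.0], [0.0, -0.0, -1.0]]
force: [0.3, -1.1, 0.2]
opening: 0.0752
finger_force: 0.0
```

```bash
python3 - <<'E'
from h import *
P=robot.camera_params("wrist");I,D=robot.read_camera("wrist");W=cloud("wrist",D,P)
g=(W[...,2]>.106)&(W[...,2]<.125)&(D>0)&(np.hypot(W[...,0]-.57,W[...,1]-.197)<.05);print(g.sum(),W[g].mean(0),cv2.minAreaRect((W[g][:,:2]*1000).astype(np.float32)))
cv2.imwrite("pics/d.png",I)
E
python3 go.py .570 .1965 .08 99.9
```

```text
1251 [0.56881237 0.1976505  0.11557835] ((569.1776123046875, 196.45492553710938), (12.022659301757812, 63.08829879760742), 9.748258590698242)
shift [ 31.9  12.8 140.8] rz 0.67 tilt 0.10515976842149577 t 10.725 h 100.56874575758593 pos [563.4 163.  220.8] j7 -0.647481088459495 F [-0.1  0.3  0. ] 0.07489816533984874 0.0
```

View pics/d.png

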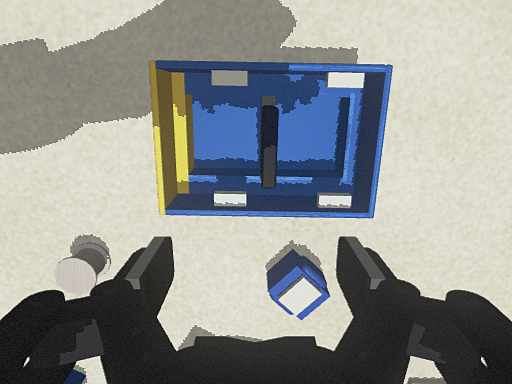

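Emit:
{"fn": "send_rows", "kwargs": {"commands": [{"grip":75,"xyz":[32,12.3,0],"delta_rot":[0,0,0.7]},{"grip":60,"xyz":[0,0,55],"delta_rot":[0,0,0]},{"grip":50,"xyz":[0,0,50],"delta_rot":[0,0,0]},{"grip":50,"xyz":[0,0,20],"delta_rot":[0,0,0]},{"grip":50,"xyz":[0,0,15],"delta_rot":[0,0,0]},{"grip":50,"xyz":[0,0,0],"delta_rot":[0,0,0]}], "squeeze": 70}}

```text
time: 11.48
tool_pos: [0.5703, 0.1971, 0.0814]
ee_rot: [[-0.169, 0.986, 0.0], [0.986, 0.169, -0.0], [-0.0, 0.0, -1.0]]
force: [-0.1, -0.3, 1.0]
opening: 0.0503
finger_force: 0.0
```

```bash
python3 go.py .5695 .1967 .08 99.9
```

```text
shift [-0.2 -0.9  1.4] rz -0.15 tilt 0.024477250407133822 t 11.475 h 99.75475775064359 pos [570.3 197.1  81.4] j7 -0.8235687770878113 F [-0.1 -0.3  1. ] 0.05030385228763775 0.0
```

Emit:
{"fn": "send_rows", "kwargs": {"commands": [{"grip":25,"xyz":[0,0,0],"delta_rot":[0,0,0]},{"grip":15,"xyz":[0,0,0],"delta_rot":[0,0,0]},{"grip":4,"xyz":[0,0,0],"delta_rot":[0,0,0]},{"grip":4,"xyz":[0,0,0],"delta_rot":[0,0,0]},{"grip":4,"xyz":[0,0,0],"delta_rot":[0,0,0]},{"grip":4,"xyz":[0,0,-5],"delta_rot":[0,0,0]},{"grip":4,"xyz":[0,0,-15],"delta_rot":[0,0,0]},{"grip":4,"xyz":[0,0,0],"delta_rot":[0,0,0]}]}}

```text
time: 12.48
tool_pos: [0.5708, 0.1982, 0.1027]
ee_rot: [[-0.17, 0.985, 0.002], [0.985, 0.17, 0.001], [0.001, 0.003, -1.0]]
force: [-0.7, -0.3, -3.9]
opening: 0.011
finger_force: 68.4
```

Emit:
{"fn": "send_rows", "kwargs": {"commands": [{"grip":4,"xyz":[0,0,-30],"delta_rot":[0,0,0]},{"grip":4,"xyz":[0,0,-40],"delta_rot":[0,0,0]},{"grip":4,"xyz":[0,0,-40],"delta_rot":[0,0,0]},{"grip":4,"xyz":[0,0,-25],"delta_rot":[0,0,0]},{"grip":4,"xyz":[0,0,0],"delta_rot":[0,0,8]},{"grip":4,"xyz":[0,0,0],"delta_rot":[0,0,8]},{"grip":4,"xyz":[0,0,0],"delta_rot":[0,0,8]},{"grip":4,"xyz":[0,0,0],"delta_rot":[0,0,7.5]}]}}

```text
time: 13.48
tool_pos: [0.5695, 0.1974, 0.236]
ee_rot: [[0.374, 0.928, -0.001], [0.928, -0.374, -0.0], [-0.001, -0.001, -1.0]]
force: [-0.8, -0.2, -3.2]
opening: 0.011
finger_force: 68.9
```

Emit:
{"fn": "send_rows", "kwargs": {"commands": [{"grip":4,"xyz":[-18,9,0],"delta_rot":[0,0,0]},{"grip":4,"xyz":[-36,18,0],"delta_rot":[0,0,0]},{"grip":4,"xyz":[-36,18,0],"delta_rot":[0,0,0]},{"grip":4,"xyz":[-36,18,0],"delta_rot":[0,0,0]},{"grip":4,"xyz":[-36,18,0],"delta_rot":[0,0,0]},{"grip":4,"xyz":[-36,18,0],"delta_rot":[0,0,0]},{"grip":4,"xyz":[-18,9,0],"delta_rot":[0,0,0]},{"grip":4,"xyz":[0,0,0],"delta_rot":[0,0,0]}]}}

```text
time: 14.48
tool_pos: [0.59, -0.0454, 0.236]
ee_rot: [[0.372, 0.928, -0.001], [0.928, -0.372, -0.001], [-0.001, -0.0, -1.0]]
force: [-0.3, 0.3, -3.3]
opening: 0.0113
finger_force: 68.9
```

```bash
python3 go.py .603 -.199 .233 68.3; python3 - <<'E'
from h import *
I,D=robot.read_camera("scene");J,_=robot.read_camera("wrist")
cv2.imwrite("pics/e.png",np.vstack([I[40:300],J]))
E
```

```text
shift [-137.7   69.3    3.1] rz -0.16 tilt 0.06326434382166117 t 14.475 h 68.13866634761447 pos [590.  -45.4 236. ] j7 -0.7466529483312947 F [-0.3  0.3 -3.3] 0.01126085876841873 68.85706543922424
```

View pics/e.png

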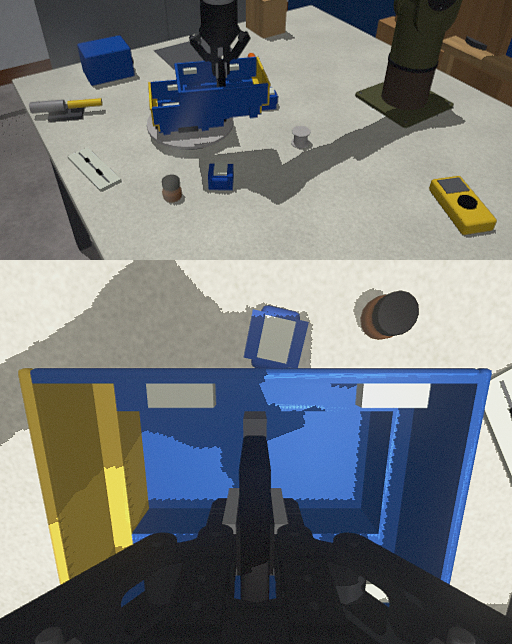

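Emit:
{"fn": "send_rows", "kwargs": {"commands": [{"grip":4,"xyz":[-20,10,0],"delta_rot":[0,0,0]},{"grip":4,"xyz":[-35,17.5,0],"delta_rot":[0,0,0]},{"grip":4,"xyz":[-35,17.5,0],"delta_rot":[0,0,0]},{"grip":4,"xyz":[-30,15,0],"delta_rot":[0,0,0]},{"grip":4,"xyz":[-17.7,9.3,0],"delta_rot":[0,0,-0.2]},{"grip":4,"xyz":[0,0,0],"delta_rot":[0,0,0]},{"grip":4,"xyz":[0,0,0],"delta_rot":[0,0,0]}]}}

```text
time: 15.45
tool_pos: [0.6041, -0.1934, 0.2364]
ee_rot: [[0.363, 0.932, 0.0], [0.932, -0.363, 0.002], [0.002, -0.001, -1.0]]
force: [0.4, 0.1, -4.2]
opening: 0.0108
finger_force: 68.9
```

```bash
python3 go.py .603 -.199 .233 68.3; python3 - <<'E'
from h import *
np.set_printoptions(precision=4,suppress=True)
t=np.array(robot.state()["tool_pos"])
I,D=robot.read_camera("top");W=cloud("top",D)
print(rim(W,(.603,-.199),.238,.252,.122))
m=(abs(W[...,2]-.245)<.006)&(np.hypot(W[...,0]-.603,W[...,1]+.199)<.125)
a=np.radians(68.3);q=(W[m]-t)[:,:2]@np.array([[np.cos(a),np.sin(a)],[np.sin(a),-np.cos(a)]])
print("toolx ext",np.percentile(q[:,0],[1,99]),"tooly ext",np.percentile(q[:,1],[1,99]),m.sum())
P=robot.camera_params("wrist");J,E=robot.read_camera("wrist");V=cloud("wrist",E,P);k=(abs(V[...,2]-.245)<.006)&(np.hypot(V[...,0]-.603,V[...,1]+.199)<.125)&(E>0)
q=(V[k]-t)[:,:2]@np.array([[np.cos(a),np.sin(a)],[np.sin(a),-np.cos(a)]]);print("w",q.min(0),q.max(0),np.median(V[k][:,2]))
cv2.imwrite("pics/f.png",I[90:290,230:480].repeat(2,0).repeat(2,1))
E
```

```text
shift [-5.7  1.   3.4] rz 0.4 tilt 0.13875688454992588 t 15.45 h 68.69965095672643 pos [ 604.1 -193.4  236.4] j7 -0.48273146547251394 F [ 0.4  0.1 -4.2] 0.010810716380710086 68.85064601898193
(((604.86669921875, -193.81997680664062), (132.4427032470703, 196.8289337158203), 68.66259765625), np.float64(0.24409117172231498), 725)
toolx ext [-0.0659  0.066 ] tooly ext [-0.0974  0.0977] 713
w [-0.0403 -0.0977] [0.0653 0.0991] 0.24552998849562796
```

View pics/f.png

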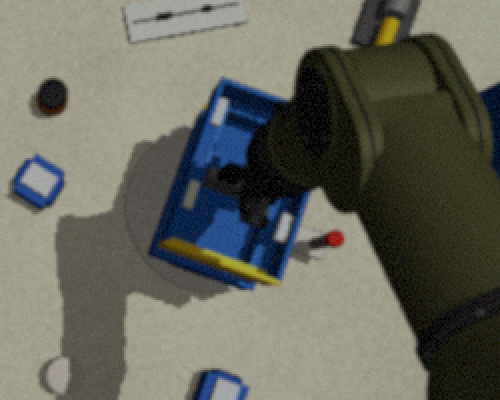

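Emit:
{"fn": "send_rows", "kwargs": {"commands": [{"grip":4,"xyz":[-5.6,0.5,0],"delta_rot":[0,0,0.4]},{"grip":4,"xyz":[0,0,8],"delta_rot":[0,0,0]},{"grip":4,"xyz":[0,0,8],"delta_rot":[0,0,0]},{"grip":4,"xyz":[0,0,6],"delta_rot":[0,0,0]},{"grip":4,"xyz":[0,0,4],"delta_rot":[0,0,0]},{"grip":4,"xyz":[0,0,4],"delta_rot":[0,0,0]},{"grip":4,"xyz":[0,0,2],"delta_rot":[0,0,0]},{"grip":4,"xyz":[0,0,0],"delta_rot":[0,0,0]}]}}

```text
time: 16.55
tool_pos: [0.6022, -0.202, 0.2042]
ee_rot: [[0.373, 0.928, -0.0], [0.928, -0.373, -0.0], [-0.0, -0.0, -1.0]]
force: [0.5, -0.0, -3.1]
opening: 0.0111
finger_force: 68.9
```

```bash
python3 go.py .603 -.199 .195 68.3
```

```text
shift [ 3.1 -0.4  9.2] rz -0.2 tilt 0.003957803362362495 t 16.55 h 68.0951786118576 pos [ 602.2 -202.   204.2] j7 -0.5007236757852055 F [ 0.5 -0.  -3.1] 0.01109466140921349 68.86995434761047
```

Emit:
{"fn": "send_rows", "kwargs": {"commands": [{"grip":4,"xyz":[3,0,0],"delta_rot":[0,0,-0.2]},{"grip":4,"xyz":[0,0,2],"delta_rot":[0,0,0]},{"grip":4,"xyz":[0,0,2],"delta_rot":[0,0,0]},{"grip":4,"xyz":[0,0,1.5],"delta_rot":[0,0,0]},{"grip":4,"xyz":[0,0,1],"delta_rot":[0,0,0]},{"grip":4,"xyz":[0,0,1],"delta_rot":[0,0,0]},{"grip":4,"xyz":[0,0,0],"delta_rot":[0,0,0]}]}}

```text
time: 17.42
tool_pos: [0.6033, -0.1992, 0.1967]
ee_rot: [[0.37, 0.929, -0.0], [0.929, -0.37, -0.0], [-0.0, -0.0, -1.0]]
force: [0.8, -0.4, -2.2]
opening: 0.0109
finger_force: 68.9
```

```bash
python3 go.py .603 -.199 .195 68.3
```

```text
shift [ 0.1 -0.4  1.7] rz -0.0 tilt 0.006403446237921441 t 17.425 h 68.29601676115674 pos [ 603.3 -199.2  196.7] j7 -0.5073013776851023 F [ 0.8 -0.4 -2.2] 0.010881256355421564 68.86961460113525
```

Emit:
{"fn": "send_rows", "kwargs": {"commands": [{"grip":4,"xyz":[0,0,1],"delta_rot":[0,0,0]},{"grip":4,"xyz":[0,0,0.7],"delta_rot":[0,0,0]},{"grip":4,"xyz":[0,0,0.7],"delta_rot":[0,0,0]},{"grip":4,"xyz":[0,0,0],"delta_rot":[0,0,0]}]}}

```text
time: 17.92
tool_pos: [0.6034, -0.1992, 0.1956]
ee_rot: [[0.37, 0.929, 0.001], [0.929, -0.37, -0.001], [-0.0, 0.001, -1.0]]
force: [-2.5, 0.6, 4.5]
opening: 0.0111
finger_force: 70.2
```

Emit:
{"fn": "send_rows", "kwargs": {"commands": [{"grip":4,"xyz":[0,0,-0.5],"delta_rot":[0,0,0]},{"grip":4,"xyz":[0,0,0],"delta_rot":[0,0,0]},{"grip":30,"xyz":[0,0,0],"delta_rot":[0,0,0]},{"grip":50,"xyz":[0,0,0],"delta_rot":[0,0,0]},{"grip":50,"xyz":[0,0,0],"delta_rot":[0,0,0]},{"grip":50,"xyz":[0,0,0],"delta_rot":[0,0,0]}], "squeeze": 20}}

```text
time: 18.68
tool_pos: [0.6034, -0.1992, 0.1948]
ee_rot: [[0.37, 0.929, 0.0], [0.929, -0.37, 0.0], [0.0, 0.0, -1.0]]
force: [-1.0, 0.1, 0.6]
opening: 0.0497
finger_force: 0.0
```

Emit:
{"fn": "send_rows", "kwargs": {"commands": [{"grip":50,"xyz":[0,0,-20],"delta_rot":[0,0,0]},{"grip":50,"xyz":[0,0,-40],"delta_rot":[0,0,0]},{"grip":50,"xyz":[0,0,-50],"delta_rot":[0,0,0]},{"grip":50,"xyz":[-50,20,0],"delta_rot":[0,0,0]},{"grip":50,"xyz":[-50,20,0],"delta_rot":[0,0,0]},{"grip":50,"xyz":[-50,20,0],"delta_rot":[0,0,0]},{"grip":50,"xyz":[-40,15,0],"delta_rot":[0,0,0]},{"grip":50,"xyz":[0,0,0],"delta_rot":[0,0,0]}]}}

```text
time: 19.68
tool_pos: [0.6008, -0.409, 0.3037]
ee_rot: [[0.377, 0.926, -0.002], [0.926, -0.377, -0.003], [-0.003, -0.0, -1.0]]
force: [0.4, 0.2, -0.5]
opening: 0.0502
finger_force: 0.0
```

```bash
python3 - <<'E'
from h import *
np.set_printoptions(precision=4,suppress=True)
I,D=robot.read_camera("top");W=cloud("top",D)
print(rim(W,(.603,-.199),.19,.212,.122))
m=(W[...,2]>.19)&(W[...,2]<.212)&(np.hypot(W[...,0]-.603,W[...,1]+.199)<.122)
p=W[m];print("plane slopes",np.linalg.lstsq(np.c_[p[:,:2],np.ones(len(p))],p[:,2],rcond=None)[0])
c=(.55,-.331);k=(W[...,2]>.1)&(W[...,2]<.12)&(np.hypot(W[...,0]-c[0],W[...,1]-c[1])<.03);print("post",k.sum(),W[k].mean(0) if k.any() else 0)
S,_=robot.read_camera("scene");cv2.imwrite("pics/g.png",np.vstack([I[90:340],S[40:300]]))
s=robot.state();print(s["tool_pos"],s["force"],s["time"])
E
```

```text
(((604.4540405273438, -199.85256958007812), (132.46072387695312, 197.4071044921875), 68.42450714111328), np.float64(0.20219438964203384), 1255)
plane slopes [-0.005   0.0145  0.2061]
post 72 [ 0.5499 -0.3297  0.1116]
[ 0.6027 -0.4031  0.3045] [ 1.3169 -0.2849 -0.1801] 19.775
```

View pics/g.png

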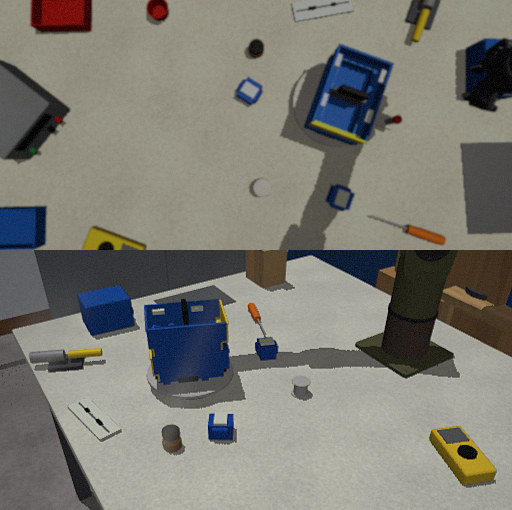

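Emit:
{"fn": "send_rows", "kwargs": {"commands": [{"grip":50,"xyz":[0,0,0],"delta_rot":[0,0,0]},{"grip":50,"xyz":[0,0,0],"delta_rot":[0,0,0]}]}}

```text
time: 20.02
tool_pos: [0.6033, -0.402, 0.3053]
ee_rot: [[0.368, 0.93, 0.0], [0.93, -0.368, 0.0], [0.0, 0.0, -1.0]]
force: [-0.0, -0.9, 0.3]
opening: 0.05
finger_force: 0.0
```

```bash
python3 -c "
from bench import robot
print(robot.sign_off())"
```

```text
the job is handed in; nothing more can be done
None
```

The job is handed in: the turntable is against its far stop (about 3.12 rad from the camera), and the empty tote is released, level and square on the loaded tote's lugs, its rim at 0.202 m against 0.203 m expected; sign-off returned no verdict.

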